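# Feed a boxed inner tube through the spring flap of the stock dispenser

### The job

Load the boxed inner tube from the tray into the black dispenser: nose it in at the flared mouth so that it pushes the orange spring flap aside, and slide it along the lane under the keeper strip until it is pressed snug against the row of boxes already inside, which stands at an unknown depth and has to be felt. Press just firmly enough to feel the row give slightly, do not ram or jam it, then leave the box standing there against the row with the flap swung shut behind it, and leave the tools on the tray alone.

Things in the scene. Friction and masses are not known exactly. Their poses are not given: they have to be found in the camera images.
- carton: Boxed inner tube to load: brown carton with blue band and white stripe, 100 mm long (x), 44 wide (y), 70 tall (z), about 0.2 kg, standing on the tray. Origin: centre of its underside; both ends alike. Grip it across the 44 mm, 15 to 28 mm from its trailing end, fingertips 34 to 45 mm above its underside: lower, they strike the lane's rails.
- lane: Stock dispenser, fixed. Origin at shelf level, mid-mouth, in the plane of the shut flap; x = feed direction, away from the robot; z up. Metal lane floor: top at z = 10 mm, from x = -60. Steel rails 48 mm apart (y = +-24), tops at z = 38, parallel from x = -26, flared to y = +-41 at x = -62. The left (+y) rail has a pocket from x = -6 to 46, out to y = 46, where the flap folds in.
- lane_mouth (a point): Middle of the mouth on top of the lane floor: 10 mm above the dispenser's origin, same axes. The flap is hinged on the left of it, on a post 42 mm above the shelf.
- keeper_end (a point): Near end of the steel keeper strip, at lane x = 0, y = 0, z = 88 mm (underside). The strip is 24 mm wide (y = +-12), 3 thick, with an upturned lip out to x = -17 (its end at z = 96), and runs over the lane to the black box. A carton on the floor passes under it with 8 mm to spare; the two fingers straddle it.
- box_front (a point): Middle of the roof's near edge of the black clip-lid box over the lane: lane x = 128, z = 94 mm. The box runs to x = 390, top at z = 102, 62 mm wide (55 inside): no room for fingers, which must stay short of it. Lane x of the carton's centre when home lies between 98 and 131 mm, so fingers 15 to 28 mm from its trailing end stay clear.
- home_near (a point): On the lane floor at lane x = 98 mm: the shallowest place where the carton's centre can be home. In the black box stands a row of two like cartons, hidden and not measured: its near face lies at lane x = 148 to 178 mm, different each time. On a sprung buffer it gives 1 mm per 3 N, up to 8 mm, and springs back. 4 to 8 N is snug, over 15 N is ramming.
- flap (a joint): Angle of the orange spring flap, rad: 0 shut across the mouth, grows as its free edge swings inward (lane +x), stop at 1.5. Spring: 0.06 N m shut plus 0.05 per rad. A carton's nose feels 4 to 8 N pushing it aside, then a 3 N side push and 2 to 5 N drag, flap at about 1.2 rad. It snaps shut once the carton's trailing end is past lane x = 40 mm, and lets nothing back.
- flap_edge (a point): Top of the flap's free edge; shut, it is at lane x = 0, y = -4, z = 37 mm. The plate is 40 mm long from its upright hinge pin at lane x = 0, y = 36, 22 mm high (z = 15 to 37), 3 thick.
- tray: Grey plastic tray on rubber feet, fixed, 280 mm (x) by 240 mm (y), rim 31 mm above the shelf, inner floor 8 mm. Origin: centre, at shelf level. The carton stands in its half nearer the robot, the tools lie in the farther half.
- tyre_lever: Bystander: orange plastic tyre lever lying on the tray, about 120 x 18 x 8 mm, long along its x. Origin: underside, near its middle.
- spoke_wrench: Bystander: round chrome spoke wrench, about 52 mm across its four jaws, 9 mm thick. Origin: centre of the underside.
- pump_gauge: Bystander: round black pressure gauge, 48 mm diameter, 26 mm high, with a brass and chrome stem along +x to 58 mm and a red button at -x. Origin: centre of the underside of the dial.
- clip_box: Bystander: small black plastic box with a steel spring clip, 60 x 42 x 26 mm. Origin: centre of the underside.

How it is judged:
By the outcome, as a careful person would: the job done as asked, in the order asked, and still so for the second after the job is handed in, with the robot touching nothing.
It also fails if it takes over 54 s, if anything falls off the work surface, if the arm or the gripper's body presses on something with over 40 N, if the wrist force passes 120 N, or if a joint passes its speed limit or range.

### The arm

A 6-joint arm with a two-finger parallel gripper is mounted at the origin on the work surface. World frame = base frame: x ahead of the robot, y to its left, z up, the work surface at z = 0. Lengths are in m, angles in degrees, forces in N, time in s.
With the tool pointing down it reaches from about 0.25 to 0.725 m from the base axis. Payload 9.7 kg.
Tool frame: the origin (TCP) lies midway between the tips of the shut fingers; the grasp point (between the pads) lies 19 mm behind it; z points along the fingers, y is the line along which they close (so a half turn about z gives the same grasp; the last joint's range is limited). The gripper opens to 85 mm and grips with 20 to 120 N. Pads are 22 mm wide; open, the fingers measure 114 mm over their backs; the gripper's body (76 mm by 85 mm) begins 54 mm behind the grasp point. The pads swing forward as they close: fully open they stand 13 mm farther back than shut.
Start: joints at [71.333, 4.979, 10.078, 95.1, 0, 90], TCP at [0.176, 0.521, 0.231] pointing down, gripper open.
Joint ranges: [-179.16, 179.16], [-48.56, 103.87], [-65.8, 70.77], [-126.05, 130.52], [-82.76, 87.17], [-180, 180]. Speed limits (degrees/s): [127.2, 127.2, 147.25, 180, 180, 180].

### API

Orientations are given as [roll, pitch, yaw] about the fixed x, y, z axes, in that order (R = Rz(yaw) Ry(pitch) Rx(roll)).
In Python, from workcell import * gives the robot as it stands.
- The arm moves only by the tool servo_tool, never from a script. Its argument "moves" is a list of rows, each a list of 4 numbers: the shift along the world's x, y, z in cm, then the turn about the world's z in rad. A call has 1 to 20 rows; each row is the pose to reach, as a shift and turn from the pose commanded when the call began; what a row does not reach only later rows make up. A row lasts 1/12 s, in which the tool goes at most 41.7 mm and 7.16 degrees, less where a joint would pass 70% of its speed; a pose out of reach is approached as far as the arm can. A call with a gripper value outside its range is refused whole. "claw" is the closure, from 0 (fully open) to 1 (shut), set as the call begins (left out, the last holds). The fingers move at their own pace and stop on an object; "force" is the grip in N (left out, the last holds). Time passes only in rows, so rows that repeat a pose let the fingers close. It gives the time, the measured TCP pose, the force, the opening and the grip force at its end, in the units of the state.
- get_obs(): the state, without advancing time (a new reading comes with each control period).
- camera(name): name is "scene" or "top"; returns the picture (420x560x3 uint8, red, green, blue); there is no depth.
- get_calibration(name): a dict with "fx", "fy", "cx", "cy" (pixels), "k1" (the pictures are not rectified: a ray, as slopes to the right and down, at radius r is drawn at 1 + k1 r^2 times it, then the intrinsics apply), "rvec" (rotation vector, rad) and "tvec" (3), from world to camera coordinates, as OpenCV has them. Camera axes: x right, y down, z forward; pixel columns grow to the right and rows downward; lengths in m; the calibration is good to about 2 mm. A picture is of the moment at which its call begins. get_calibration takes no time and is no camera call.
- job_done(): hands the job in; it is judged then, once.
The state is a dict: "time": time; "q": joint angles; "qd": joint speeds; "joint_efforts": joint torques, N m; "ee_pos": TCP position; "tcp_rot": TCP orientation; "wrist_force": force on the tool from outside, world axes, zero at the start; "torque": the same for the moment, N m; "opening": finger opening in m; "grasp_force": force on a finger pad.
Only numpy, scipy, OpenCV 4.12 (cv2) and the standard library are available. Lean on these libraries where they do the work, as an engineer would, in place of code of your own. Each camera call takes 0.05 s, during which the arm holds its last target. There are 200 camera calls.

## Working session

There is one attempt and no reset: what is moved stays moved. The work goes in short steps, Python scripts to look and compute and a tool call to move; the robot and the scene stay as the last step left them, time stands still between calls to the robot, and variables do not carry over. Pictures are saved under pics/ and viewed, at most 10 in all, crops included, and the job is handed in when it is done.

Besides the shell and the picture viewer there is one more tool, called after "Emit:" as name(argument=value, ...), one argument or row to a line, values as JSON. servo_tool: Moves the arm, as the interface text tells. Its arguments: {"type":"object","properties":{"moves":{"type":"array","items":{"type":"array","items":{"type":"number"}}},"claw":{"type":"number"},"force":{"type":"number"}},"required":["moves"]}

```bash
mkdir -p pics; cat > h.py <<'E'
from workcell import *
import numpy as np, cv2
def cal(n):
    c=get_calibration(n);K=np.array([[c['fx'],0,c['cx']],[0,c['fy'],c['cy']],[0,0,1.]]);return K,c['k1'],np.array(c['rvec'],float),np.array(c['tvec'],float)
def cast(n,px,z):
    K,k,r,t=cal(n);px=np.array(px,float).reshape(-1,1,2)
    u=cv2.undistortPoints(px,K,np.array([k,0,0,0.]))[:,0]
    R=cv2.Rodrigues(r)[0];d=np.c_[u,np.ones(len(u))]@R;o=-R.T@t
    return o+d*((np.reshape(z,-1)-o[2])/d[:,2])[:,None]
def proj(n,P):
    K,k,r,t=cal(n);return cv2.projectPoints(np.array(P,float).reshape(-1,1,3),r,t,K,np.array([k,0,0,0.]))[0][:,0]
def snap(n,f):
    im=camera(n);cv2.imwrite('pics/'+f,cv2.cvtColor(im,cv2.COLOR_RGB2BGR));return im
E
python3 - <<'E'
from h import *
for n in('scene','top'):
    snap(n,n+'0.png');K,k,r,t=cal(n);print(n,K[0,0],k,-cv2.Rodrigues(r)[0].T@t)
print(get_obs())
E
```

```text
scene 470.13853773207137 -0.019086604763482663 [ 1.02521499 -0.24682926  0.7776261 ]
top 532.26180404248 -0.14639513253685274 [0.55846956 0.02637513 0.97702607]
{'time': 0.1, 'q': array([ 7.13348929e+01,  5.00925641e+00,  1.00384397e+01,  9.51004347e+01,
       -3.05734240e-04,  8.99983365e+01]), 'qd': array([-0.05403289, -0.02773535,  0.16083581, -0.05482852,  0.08626038,
        0.00139415]), 'joint_efforts': array([ 5.08369317e-05, -5.21560192e+01,  4.65652442e+01,  1.59173476e-02,
       -1.70569854e-05, -4.25107928e-06]), 'ee_pos': array([0.17595278, 0.52086966, 0.23063646]), 'tcp_rot': array([-1.79928749e+02,  3.03665314e-04,  1.61336557e+02]), 'wrist_force': array([-0.1227491 , -0.45267071, -0.15934083]), 'torque': array([ 0.05110529, -0.05369942,  0.01723498]), 'grasp_force': 0.0, 'opening': 0.08563696591281356}
```

View pics/scene0.png

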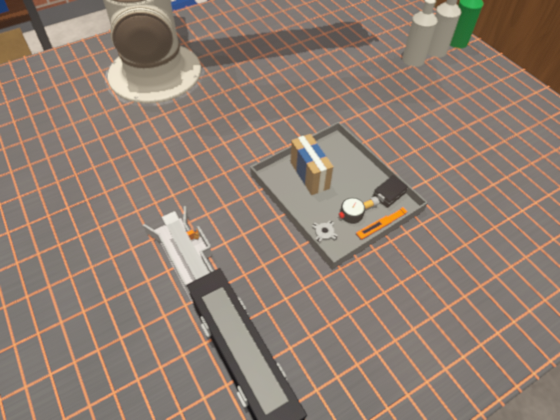

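View pics/top0.png

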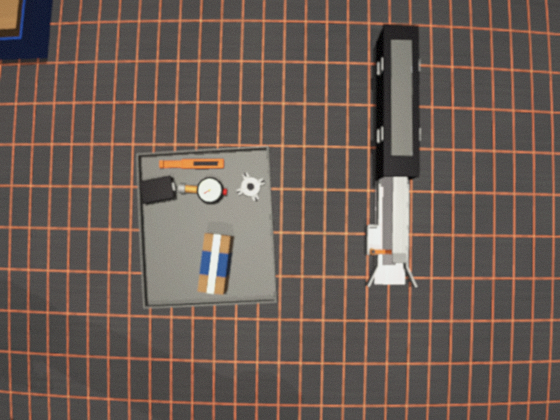

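Scene: carton in the near half of the tray at about (312,165), dispenser at (190,250) to (250,350), with the orange flap at (193,235). Top: carton at (215,264), tray (140–275, 150–305), dispenser mouth at (390,270), black box front at row ~178. I'll enlarge both areas.

```bash
python3 - <<'E'
from h import *
im=cv2.imread('pics/top0.png')
a=cv2.resize(im[222:306,180:250],None,fx=7,fy=7,interpolation=cv2.INTER_CUBIC)[:590,:380]
b=cv2.resize(im[165:295,360:425],None,fx=4.5,fy=4.5,interpolation=cv2.INTER_CUBIC)
c=np.zeros((590,800,3),np.uint8);c[:a.shape[0],:380]=a;c[:b.shape[0],400:400+b.shape[1]]=b
cv2.imwrite('pics/crop.png',c)
hsv=cv2.cvtColor(im,cv2.COLOR_BGR2HSV)
# carton: saturated (brown/blue) or bright inside window
w=np.zeros(im.shape[:2],np.uint8);w[230:300,190:240]=1
m=((hsv[...,1]>90)|(hsv[...,2]>200)).astype(np.uint8)*w
m=cv2.morphologyEx(m,cv2.MORPH_CLOSE,np.ones((5,5)))
cn=max(cv2.findContours(m,0,2)[0],key=cv2.contourArea);r=cv2.minAreaRect(cn);bp=cv2.boxPoints(r);print(r,bp)
P=cast('top',bp,.078);print(P.round(4),np.linalg.norm(np.diff(P,axis=0),axis=1),P.mean(0))
# black box: dark region contour
g=im.max(2);w[:]=0;w[15:185,365:430]=1
m=(g<38).astype(np.uint8)*w;m=cv2.morphologyEx(m,cv2.MORPH_CLOSE,np.ones((9,9)))
cn=max(cv2.findContours(m,0,2)[0],key=cv2.contourArea);print('box',cv2.boundingRect(cn));r=cv2.minAreaRect(cn);bp=cv2.boxPoints(r);print(bp,cast('top',bp,.1).round(4))
E
```

```text
((214.7730255126953, 263.6791687011719), (28.334001541137695, 59.58903503417969), 6.709836483001709) [[197.22183 291.61432]
 [204.1843  232.43344]
 [232.32422 235.74402]
 [225.36176 294.9249 ]]
[[0.4574 0.177  0.078 ]
 [0.5579 0.1668 0.078 ]
 [0.5531 0.1189 0.078 ]
 [0.4528 0.129  0.078 ]] [0.10100637 0.04818216 0.10079974] [0.50529156 0.1479175  0.078     ]
box (372, 25, 46, 155)
[[371.36667  178.91452 ]
 [374.9943    24.741034]
 [418.51138   25.764954]
 [414.88376  179.93845 ]] [[ 0.6513 -0.112   0.1   ]
 [ 0.9169 -0.1178  0.1   ]
 [ 0.9183 -0.1934  0.1   ]
 [ 0.6511 -0.1853  0.1   ]]
```

View pics/crop.png

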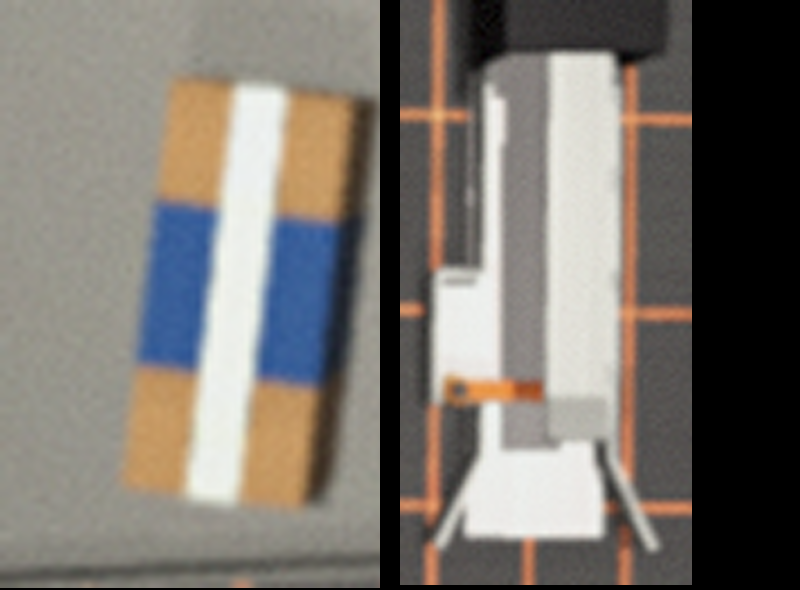

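Carton top face is clear: corners in the crop at (172,80), (350,97), (300,505), (122,485). The lane's floor edge, rail flare tips, flap and keeper strip are visible too. I'll fit these points.

```bash
python3 - <<'E'
from h import *
c=np.array([[172,80],[350,97],[300,505],[122,485]])/7+[180,222]-.4
P=cast('top',c,.078);print('carton',P.round(4),P.mean(0).round(4),[np.linalg.norm(P[i]-P[i-1]).round(4) for i in range(4)])
a=(P[0]+P[1]-P[2]-P[3])[:2];print('yaw',np.degrees(np.arctan2(a[1],a[0])))
s=cast('top',(np.array([[258,82],[213,500]])/7+[180,222]-.4),.078);print('stripe',s.round(4),s.mean(0))
L=[(437,547,38,-62,41),(655,547,38,-62,-41),(484,455,38,-26,24),(605,445,38,-26,-24),(457,390,42,0,36),(548,440,96,-17,12),(604,440,96,-17,-12),(548,52,91,128,12),(616,52,91,128,-12),(466,537,10,-60,33),(603,537,10,-60,-33),(543,390,37,0,-4)]
L=np.array(L,float)
W=cast('top',(L[:,:2]-[400,0])/4.5+[360,165]-.4,L[:,2]/1000)[:,:2]
l=L[:,3:5]/1000
use=[0,1,2,3,4,5,6,7,8]
A=l[use];B=W[use];ac,bc=A.mean(0),B.mean(0);H=(A-ac).T@(B-bc);th=np.arctan2(H[0,1]-H[1,0],H[0,0]+H[1,1])
R=np.array([[np.cos(th),-np.sin(th)],[np.sin(th),np.cos(th)]]);o=bc-R@ac
print('lane',o,np.degrees(th));print(((W-o)@R*1000).round(1)); print(L[:,3:])
r=cast('top',[[371.4,178.9],[414.9,179.9]],.094);print('box',((r[:,:2]-o)@R*1000).round(1))
# scene view check
k=[4,5,6,0,1,11]; 
z=L[k,2]/1000; q=np.c_[(R@l[k].T).T+o,z]; px=proj('scene',q); print(px.round(1))
q=np.c_[P[:,:2],[.078]*4];pc=proj('scene',q);print(pc.round(1))
im=cv2.imread('pics/scene0.png')
for p in px: cv2.circle(im,tuple(int(v*16) for v in p),16,(0,0,255),-1,cv2.LINE_AA,4)
for p in pc: cv2.circle(im,tuple(int(v*16) for v in p),16,(0,255,0),-1,cv2.LINE_AA,4)
cv2.imwrite('pics/chk.png',np.hstack([cv2.resize(im[190:310,130:230],None,fx=4.8,fy=4.8)[:,:480],cv2.resize(im[125:205,280:340],None,fx=5,fy=7.2)[:576]])[:,:800])
E
```

```text
carton [[0.5569 0.1668 0.078 ]
 [0.5535 0.1235 0.078 ]
 [0.4547 0.134  0.078 ]
 [0.4586 0.1773 0.078 ]] [0.5059 0.1504 0.078 ] [np.float64(0.0988), np.float64(0.0434), np.float64(0.0993), np.float64(0.0435)]
yaw -6.066797870325005
stripe [[0.5567 0.1459 0.078 ]
 [0.4555 0.1551 0.078 ]] [0.50610596 0.1504983  0.078     ]
lane [ 0.53049722 -0.16091631] -0.12250891019911084
[[-63.   42.8]
 [-62.  -44.2]
 [-26.5  24.8]
 [-21.9 -23.4]
 [ -1.   36.6]
 [-17.3  11.1]
 [-17.   -9.9]
 [127.1  12. ]
 [127.7 -13.8]
 [-61.5  26.7]
 [-60.8 -29.5]
 [ -0.6   1.6]]
[[-62.  41.]
 [-62. -41.]
 [-26.  24.]
 [-26. -24.]
 [  0.  36.]
 [-17.  12.]
 [-17. -12.]
 [128.  12.]
 [128. -12.]
 [-60.  33.]
 [-60. -33.]
 [  0.  -4.]]
box [[121.3  48.2]
 [121.4 -25.6]]
[[194.3 229.7]
 [174.  211.7]
 [161.5 217.3]
 [183.6 206.8]
 [144.  224.4]
 [175.  240.2]]
[[332.3 166.6]
 [313.  174. ]
 [290.8 140.5]
 [309.5 134.1]]
```

View pics/chk.png

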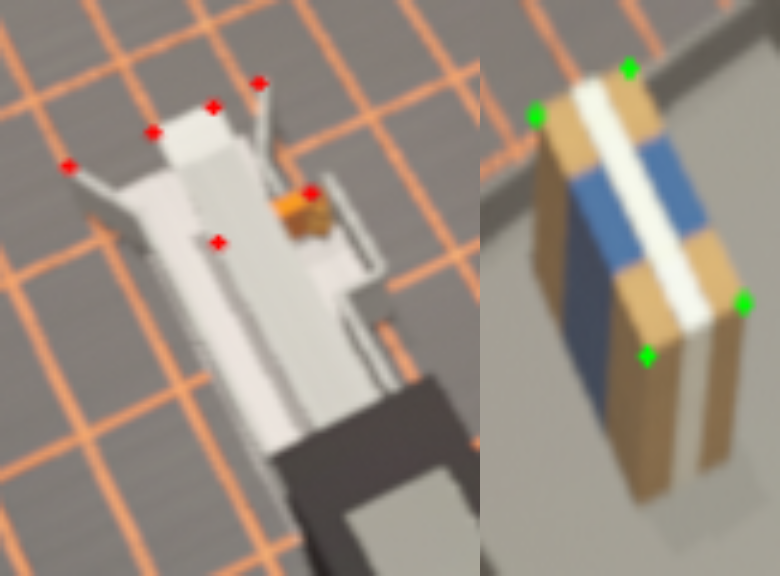

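Scene overlay: the top-view points land within 1–2 px of the true corners, so the two views agree to about 2 mm. The carton measures 99 x 43.5 mm with its centre at (0.506, 0.150) and yaw -6°. The lane origin is near (0.530, -0.161) with yaw about 0. Next I'll move above the grip point.

Emit:
servo_tool(
  moves=[
    [0.9, -1.1, 0, 0.01],
    [2.4, -2.9, 0, 0.02],
    [4.5, -5.5, 0, 0.03],
    [6.9, -8.4, 0, 0.05],
    [9.3, -11.4, 0, 0.07],
    [11.7, -14.3, 0, 0.09],
    [14.1, -17.2, 0, 0.11],
    [16.5, -20.2, 0, 0.12],
    [18.9, -23.1, 0, 0.14],
    [21.3, -26.0, 0, 0.16],
    [23.7, -29.0, 0, 0.18],
    [25.8, -31.5, -1, 0.19],
    [27.6, -33.7, -2, 0.2],
    [28.8, -35.2, -3, 0.21],
    [29.7, -36.3, -4, 0.22],
    [30.0, -36.7, -5, 0.22],
    [30.0, -36.7, -6, 0.22],
    [30.0, -36.7, -6, 0.22],
  ],
  claw=0,
)

```text
time: 1.6
ee_pos: [0.475, 0.1541, 0.1689]
tcp_rot: [-179.9, -0.2, 173.9]
wrist_force: [0.7, 1.1, -0.3]
opening: 0.0852
grasp_force: 0.0
```

Emit:
servo_tool(
  moves=[
    [0.2, 0, -1, 0],
    [0.2, 0, -3, 0],
    [0.2, 0, -5, 0],
    [0.2, 0, -7, 0],
    [0.2, 0, -9, 0],
    [0.2, 0, -10.5, 0],
    [0.2, 0, -11.5, 0],
    [0.2, 0, -12.2, 0],
    [0.2, 0, -12.5, 0],
    [0.2, 0, -12.5, 0],
    [0.2, 0, -12.5, 0],
  ],
)

```text
time: 2.52
ee_pos: [0.4784, 0.1543, 0.047]
tcp_rot: [180.0, 0.1, 174.0]
wrist_force: [-0.1, -0.5, 0.0]
opening: 0.0852
grasp_force: 0.0
```

Emit:
servo_tool(
  moves=[
    [0, 0, 0, 0],
    [0, 0, 0, 0],
    [0, 0, 0, 0],
    [0, 0, 0, 0],
    [0, 0, 0, 0],
    [0, 0, 0, 0],
    [0, 0, 0, 0],
    [0, 0, 0, 0],
    [0, 0, 0, 0],
    [0, 0, 0, 0],
  ],
  claw=1,
  force=35,
)

```text
time: 3.35
ee_pos: [0.4784, 0.1541, 0.0468]
tcp_rot: [180.0, 0.1, 173.9]
wrist_force: [-0.0, -0.3, 5.5]
opening: 0.0435
grasp_force: 36.5
```

Emit:
servo_tool(
  moves=[
    [0, 0, 1, 0],
    [0, 0, 3, 0],
    [0, 0, 5, 0],
    [-0.2, -0.6, 6.5, 0.01],
    [-0.7, -1.8, 7, 0.02],
    [-1.5, -4.0, 7, 0.03],
    [-2.5, -7.0, 7, 0.04],
    [-3.6, -10, 7, 0.05],
    [-4.7, -13, 7, 0.06],
    [-5.8, -16, 7, 0.07],
    [-7.0, -19, 7, 0.08],
    [-8.1, -22, 7, 0.09],
    [-9.3, -25, 7, 0.1],
    [-10.4, -28, 7, 0.106],
    [-11.1, -30, 7, 0.106],
    [-11.5, -31.1, 7, 0.106],
    [-11.6, -31.5, 7, 0.106],
    [-11.6, -31.5, 7, 0.106],
    [-11.6, -31.5, 7, 0.106],
  ],
)

```text
time: 4.93
ee_pos: [0.3621, -0.1605, 0.1163]
tcp_rot: [180.0, -0.0, 180.0]
wrist_force: [-0.6, 0.4, -2.6]
opening: 0.0436
grasp_force: 36.6
```

```bash
python3 - <<'E'
from h import *
im=cv2.cvtColor(snap('top','top1.png'),cv2.COLOR_RGB2BGR);snap('scene','scene1.png')
o=get_obs();print(o['ee_pos'],o['tcp_rot'],o['wrist_force'],o['opening'])
im0=cv2.imread('pics/top0.png')
g=cv2.cvtColor(im0,cv2.COLOR_BGR2GRAY).astype(float)
# subpixel strip left edge rows 190..255 ; box roof edges
from numpy.polynomial import polynomial as Po
def edge(r0,r1,c0,c1,z,name,sgn):
    pts=[]
    for r in range(r0,r1):
        d=sgn*np.diff(g[r,c0:c1]);k=int(d.argmax());a=np.clip(d[max(k-1,0):k+2],0,None)
        pts.append((c0+.5+max(k-1,0)+(a*np.arange(len(a))).sum()/a.sum(),r))
    W=cast('top',pts,z)[:,:2]
    p=np.polyfit(W[:,0],W[:,1],1)
    for _ in range(3):
        e=W[:,1]-np.polyval(p,W[:,0]);k=abs(e)<max(2*np.median(abs(e)),3e-4);p=np.polyfit(W[k,0],W[k,1],1)
    print(name,'yaw',np.degrees(p[0]).round(2),'y at x=.53',np.polyval(p,.5305).round(4),'n',k.sum(),'rms',e[k].std().round(5))
edge(182,245,388,398,.091,'strip L(+12)',1)
edge(182,245,402,415,.091,'strip R(-12) or rail',-1)
edge(45,150,384,396,.102,'lid window L',1)
edge(45,150,406,416,.102,'lid window R',-1)
edge(35,170,412,424,.102,'box R(-31)',1)
a=cv2.resize(im[165:385,345:425],None,fx=2.7,fy=2.7,interpolation=cv2.INTER_CUBIC)
s=cv2.imread('pics/scene1.png');b=cv2.resize(s[100:320,60:260],None,fx=2.7,fy=2.7,interpolation=cv2.INTER_CUBIC)
cv2.imwrite('pics/c1.png',np.hstack([a,b])[:600,:800])
E
```

```text
[ 0.36226878 -0.16019343  0.11626047] [ 1.79983436e+02 -1.20971105e-02 -1.79924841e+02] [-0.22970183  0.19217961 -2.75076987] 0.04332260774156447
strip L(+12) yaw 0.1 y at x=.53 -0.1497 n 51 rms 0.00015
strip R(-12) or rail yaw 0.19 y at x=.53 -0.1768 n 55 rms 0.00012
lid window L yaw -0.03 y at x=.53 -0.1436 n 79 rms 0.00014
lid window R yaw -0.29 y at x=.53 -0.1783 n 83 rms 0.00018
box R(-31) yaw -0.09 y at x=.53 -0.1915 n 104 rms 0.00043
```

View pics/c1.png

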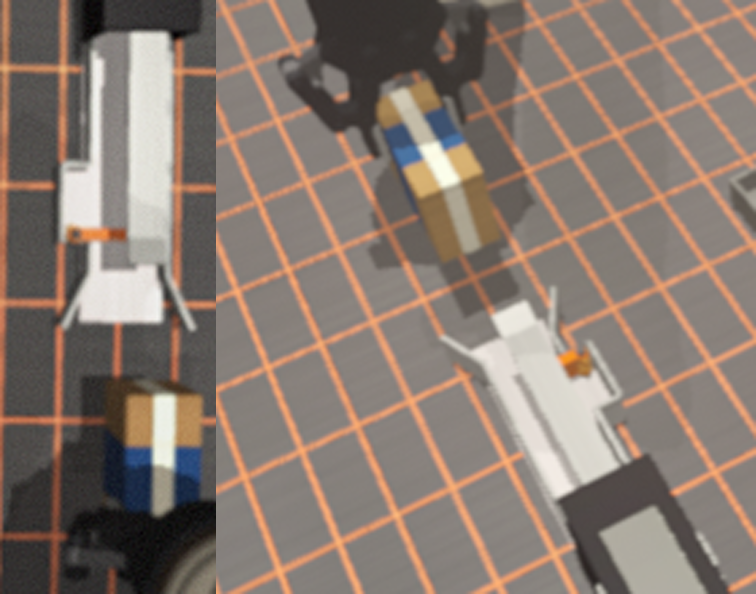

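Scene/top: the carton is held level with its stripe along the lane, nose ahead of the mouth. In the crop the stripe is at column ~163 and the lane middle at ~122, with the offset due to height. Lane yaw is about 0 and lane y about -0.161. I'll lower it and measure the carton's y in the same camera.

Emit:
servo_tool(
  moves=[
    [0, 0, -1, 0],
    [0, 0, -2.5, 0],
    [0, 0, -4, 0],
    [0, 0, -5.3, 0],
    [0, 0, -6.2, 0],
    [0, 0, -6.6, 0],
    [0, 0, -6.6, 0],
    [0, 0, -6.6, 0],
    [0, 0, -6.6, 0],
  ],
)

```text
time: 5.78
ee_pos: [0.3625, -0.161, 0.051]
tcp_rot: [-180.0, 0.1, -180.0]
wrist_force: [-0.3, -0.3, -2.8]
opening: 0.0436
grasp_force: 36.6
```

```bash
python3 - <<'E'
from h import *
im=cv2.cvtColor(snap('top','top2.png'),cv2.COLOR_RGB2BGR)
o=get_obs();print(o['ee_pos'],o['tcp_rot'],o['wrist_force'])
hsv=cv2.cvtColor(im,cv2.COLOR_BGR2HSV)
zt=o['ee_pos'][2]-.0468+.008+.070
u=proj('top',[[.43,-.161,zt],[.40,-.161,zt]]);print(u)
br=((hsv[...,0]>8)&(hsv[...,0]<24)&(hsv[...,1]>70)&(hsv[...,2]>120)).astype(np.uint8)
wh=((hsv[...,1]<60)&(hsv[...,2]>170))
r0=int(u[0,1])
for r in range(r0-8,r0+14,2):
    c=np.where(br[r,375:430])[0]+375; w=np.where(wh[r,375:430])[0]+375
    w=w[(w>388)&(w<412)]
    if len(c)and len(w): print(r,c.min(),c.max(),w.min(),w.max(),cast('top',[[c.min()-.5,r],[c.max()+.5,r],[(w.min()+w.max())/2,r]],zt)[:,:2].round(4).tolist())
E
```

```text
[ 0.36249597 -0.1610843   0.05102912] [-1.79971290e+02  6.21698973e-02 -1.79984921e+02] [-0.31254439 -0.15932999 -2.39029015]
[[396.51626724 311.10990183]
 [396.12006998 328.71870212]]
305 388 410 395 400 [[0.4403, -0.1453], [0.4405, -0.1848], [0.4404, -0.1625]]
307 385 429 394 401 [[0.4369, -0.1403], [0.4372, -0.2178], [0.437, -0.1625]]
309 385 410 394 401 [[0.4335, -0.1404], [0.4337, -0.185], [0.4336, -0.1626]]
311 385 410 394 401 [[0.4301, -0.1404], [0.4303, -0.185], [0.4302, -0.1627]]
313 385 410 394 401 [[0.4267, -0.1405], [0.4269, -0.1851], [0.4268, -0.1628]]
315 385 429 394 401 [[0.4233, -0.1406], [0.4236, -0.2181], [0.4234, -0.1628]]
317 384 410 394 401 [[0.4199, -0.1389], [0.4201, -0.1853], [0.42, -0.1629]]
319 384 429 394 400 [[0.4165, -0.139], [0.4167, -0.2183], [0.4166, -0.1621]]
321 375 429 394 400 [[0.413, -0.1237], [0.4133, -0.2184], [0.4132, -0.1622]]
323 429 429 394 400 [[0.4099, -0.2167], [0.4099, -0.2185], [0.4098, -0.1623]]
```

Emit:
servo_tool(
  moves=[
    [0, 0.15, 0, 0],
    [0.5, 0.15, 0, 0],
    [1.5, 0.15, 0, 0],
    [2.5, 0.15, 0, 0],
    [3.5, 0.15, 0, 0],
    [4.3, 0.15, 0, 0],
    [5, 0.15, 0, 0],
    [5.7, 0.15, 0, 0],
    [6.3, 0.15, 0, 0],
    [6.7, 0.15, 0, 0],
    [6.8, 0.15, 0, 0],
    [6.8, 0.15, 0, 0],
  ],
)

```text
time: 6.83
ee_pos: [0.4301, -0.1594, 0.0502]
tcp_rot: [180.0, -0.0, -180.0]
wrist_force: [-0.3, 0.9, -2.2]
opening: 0.0439
grasp_force: 36.6
```

Emit:
servo_tool(
  moves=[
    [0, 0, -0.05, 0],
    [0, 0, -0.1, 0],
    [0, 0, -0.1, 0],
    [0, 0, -0.1, 0],
  ],
)

```text
time: 7.17
ee_pos: [0.4299, -0.1595, 0.0493]
tcp_rot: [-180.0, 0.0, 180.0]
wrist_force: [-0.4, 0.1, -2.6]
opening: 0.0432
grasp_force: 36.6
```

Emit:
servo_tool(
  moves=[
    [0.3, 0, 0, 0],
    [0.6, 0, 0, 0],
    [0.9, 0, 0, 0],
    [1.2, 0, 0, 0],
    [1.5, 0, 0, 0],
    [1.8, 0, 0, 0],
    [2.1, 0, 0, 0],
    [2.4, 0, 0, 0],
    [2.7, 0, 0, 0],
    [3.0, 0, 0, 0],
    [3.0, 0, 0, 0],
  ],
)

```text
time: 8.08
ee_pos: [0.4594, -0.1594, 0.0491]
tcp_rot: [-180.0, -0.1, -180.0]
wrist_force: [-5.2, -1.6, -0.1]
opening: 0.0434
grasp_force: 37.0
```

Emit:
servo_tool(
  moves=[
    [0.3, 0, 0, 0],
    [0.6, 0, 0, 0],
    [0.9, 0, 0, 0],
    [1.2, 0, 0, 0],
    [1.5, 0, 0, 0],
    [1.8, 0, 0, 0],
    [2.1, 0, 0, 0],
    [2.4, 0, 0, 0],
    [2.7, 0, 0, 0],
    [3.0, 0, 0, 0],
    [3.0, 0, 0, 0],
  ],
)

```text
time: 9.0
ee_pos: [0.4908, -0.1596, 0.0492]
tcp_rot: [-180.0, 0.0, -180.0]
wrist_force: [0.9, -3.2, -4.3]
opening: 0.0437
grasp_force: 36.5
```

Emit:
servo_tool(
  moves=[
    [0.4, 0, 0, 0],
    [0.8, 0, 0, 0],
    [1.2, 0, 0, 0],
    [1.6, 0, 0, 0],
    [2, 0, 0, 0],
    [2.4, 0, 0, 0],
    [2.8, 0, 0, 0],
    [3.2, 0, 0, 0],
    [3.6, 0, 0, 0],
    [4.0, 0, 0, 0],
    [4.4, 0, 0, 0],
    [4.8, 0, 0, 0],
    [5, 0, 0, 0],
    [5, 0, 0, 0],
  ],
)

```text
time: 10.17
ee_pos: [0.5407, -0.1595, 0.0493]
tcp_rot: [-180.0, 0.0, -180.0]
wrist_force: [1.9, -3.9, -3.9]
opening: 0.0435
grasp_force: 36.6
```

Emit:
servo_tool(
  moves=[
    [0.4, 0, 0, 0],
    [0.8, 0, 0, 0],
    [1.2, 0, 0, 0],
    [1.6, 0, 0, 0],
    [2, 0, 0, 0],
    [2.4, 0, 0, 0],
    [2.8, 0, 0, 0],
    [3.2, 0, 0, 0],
    [3.6, 0, 0, 0],
    [4.0, 0, 0, 0],
    [4.4, 0, 0, 0],
    [4.7, 0, 0, 0],
    [4.7, 0, 0, 0],
    [4.7, 0, 0, 0],
  ],
)

```text
time: 11.33
ee_pos: [0.5877, -0.1596, 0.0494]
tcp_rot: [-180.0, 0.1, -180.0]
wrist_force: [1.6, -4.4, -3.7]
opening: 0.0433
grasp_force: 36.6
```

Emit:
servo_tool(
  moves=[
    [0.15, 0, 0, 0],
    [0.3, 0, 0, 0],
    [0.45, 0, 0, 0],
    [0.6, 0, 0, 0],
    [0.6, 0, 0, 0],
    [0.6, 0, 0, 0],
  ],
)

```text
time: 11.83
ee_pos: [0.5931, -0.1591, 0.0493]
tcp_rot: [180.0, 0.0, -180.0]
wrist_force: [-0.5, -0.3, -2.3]
opening: 0.0436
grasp_force: 36.7
```

Emit:
servo_tool(
  moves=[
    [0.1, 0, 0, 0],
    [0.2, 0, 0, 0],
    [0.3, 0, 0, 0],
    [0.3, 0, 0, 0],
    [0.3, 0, 0, 0],
  ],
)

```text
time: 12.25
ee_pos: [0.5961, -0.1594, 0.0493]
tcp_rot: [180.0, -0.0, -180.0]
wrist_force: [0.1, -0.3, -2.7]
opening: 0.0435
grasp_force: 36.7
```

Emit:
servo_tool(
  moves=[
    [0.07, 0, 0, 0],
    [0.14, 0, 0, 0],
    [0.2, 0, 0, 0],
    [0.2, 0, 0, 0],
    [0.2, 0, 0, 0],
  ],
)

```text
time: 12.67
ee_pos: [0.598, -0.1594, 0.0493]
tcp_rot: [180.0, -0.0, -180.0]
wrist_force: [-0.7, 0.3, -4.4]
opening: 0.0434
grasp_force: 36.7
```

Emit:
servo_tool(
  moves=[
    [0.07, 0, 0, 0],
    [0.14, 0, 0, 0],
    [0.2, 0, 0, 0],
    [0.2, 0, 0, 0],
    [0.2, 0, 0, 0],
  ],
)

```text
time: 13.08
ee_pos: [0.6001, -0.1594, 0.0493]
tcp_rot: [-180.0, -0.0, -180.0]
wrist_force: [0.3, 0.6, -3.0]
opening: 0.0436
grasp_force: 36.7
```

Emit:
servo_tool(
  moves=[
    [0.07, 0, 0, 0],
    [0.14, 0, 0, 0],
    [0.2, 0, 0, 0],
    [0.2, 0, 0, 0],
    [0.2, 0, 0, 0],
  ],
)

```text
time: 13.5
ee_pos: [0.602, -0.1594, 0.0492]
tcp_rot: [180.0, -0.0, -180.0]
wrist_force: [-1.6, 0.3, -2.7]
opening: 0.0434
grasp_force: 36.7
```

Emit:
servo_tool(
  moves=[
    [0.05, 0, 0, 0],
    [0.1, 0, 0, 0],
    [0.1, 0, 0, 0],
    [0.1, 0, 0, 0],
  ],
)

```text
time: 13.83
ee_pos: [0.6029, -0.1594, 0.0493]
tcp_rot: [180.0, -0.0, -180.0]
wrist_force: [-2.6, 0.4, -2.9]
opening: 0.0435
grasp_force: 36.7
```

Emit:
servo_tool(
  moves=[
    [0.05, 0, 0, 0],
    [0.1, 0, 0, 0],
    [0.1, 0, 0, 0],
    [0.1, 0, 0, 0],
  ],
)

```text
time: 14.17
ee_pos: [0.6037, -0.1594, 0.0492]
tcp_rot: [180.0, -0.0, -180.0]
wrist_force: [-5.6, 0.1, -1.1]
opening: 0.0429
grasp_force: 36.8
```

Emit:
servo_tool(
  moves=[
    [0, 0, 0, 0],
    [0, 0, 0, 0],
  ],
)

```text
time: 14.33
ee_pos: [0.6038, -0.1594, 0.0492]
tcp_rot: [180.0, -0.0, -180.0]
wrist_force: [-5.4, -0.2, -2.1]
opening: 0.0433
grasp_force: 36.8
```

Emit:
servo_tool(
  moves=[
    [-0.03, 0, 0, 0],
    [-0.06, 0, 0, 0],
    [-0.09, 0, 0, 0],
    [-0.12, 0, 0, 0],
    [-0.12, 0, -0.03, 0],
    [-0.12, 0, -0.06, 0],
    [-0.12, 0, -0.06, 0],
    [-0.12, 0, -0.06, 0],
  ],
)

```text
time: 15.0
ee_pos: [0.6031, -0.1595, 0.0489]
tcp_rot: [-180.0, 0.0, -180.0]
wrist_force: [-2.7, -0.7, -1.2]
opening: 0.0438
grasp_force: 36.8
```

Emit:
servo_tool(
  moves=[
    [-0.02, 0, -0.02, 0],
    [-0.05, 0, -0.03, 0],
    [-0.05, 0, -0.03, 0],
    [-0.05, 0, -0.03, 0],
  ],
)

```text
time: 15.33
ee_pos: [0.6029, -0.1595, 0.0489]
tcp_rot: [-180.0, 0.1, -180.0]
wrist_force: [0.5, 0.5, 2.0]
opening: 0.0432
grasp_force: 37.1
```

Emit:
servo_tool(
  moves=[
    [0.02, 0, 0, 0],
    [0.04, 0, 0, 0],
    [0.04, 0, 0, 0],
    [0.04, 0, 0, 0],
  ],
)

```text
time: 15.67
ee_pos: [0.6028, -0.1595, 0.0488]
tcp_rot: [-180.0, 0.0, -180.0]
wrist_force: [-2.8, 0.4, 4.5]
opening: 0.0434
grasp_force: 37.7
```

Emit:
servo_tool(
  moves=[
    [0, 0, 0, 0],
    [0, 0, 0, 0],
    [0, 0, 0, 0],
    [0, 0, 0, 0],
    [0, 0, 0, 0],
    [0, 0, 0, 0],
  ],
  claw=0.25,
)

```text
time: 16.17
ee_pos: [0.6027, -0.1594, 0.0482]
tcp_rot: [180.0, -0.0, -180.0]
wrist_force: [-0.6, -0.8, 1.6]
opening: 0.064
grasp_force: 0.0
```

Emit:
servo_tool(
  moves=[
    [0, 0, 0.5, 0],
    [0, 0, 1.5, 0],
    [0, 0, 3, 0],
    [0, 0, 5, 0],
    [0, 0, 7.5, 0],
    [0, 0, 10, 0],
    [-1, 0, 12, 0],
    [-3, 0, 14, 0],
    [-6, 0, 15, 0],
    [-9, 0, 15, 0],
    [-12, 0, 15, 0],
    [-15, 0, 15, 0],
    [-18, 0, 15, 0],
    [-20, 0, 15, 0],
    [-21, 0, 15, 0],
    [-21, 0, 15, 0],
  ],
)

```text
time: 17.5
ee_pos: [0.3917, -0.1595, 0.1999]
tcp_rot: [-179.9, 0.1, 180.0]
wrist_force: [-0.3, -0.6, -0.1]
opening: 0.064
grasp_force: 0.0
```

```bash
python3 - <<'E'
from h import *
im=cv2.cvtColor(snap('top','top3.png'),cv2.COLOR_RGB2BGR);snap('scene','scene3.png')
o=get_obs();print(o['ee_pos'],o['wrist_force'])
# expected trailing end at lane x: centre-50
a=cv2.resize(im[165:295,355:430],None,fx=4.5,fy=4.5,interpolation=cv2.INTER_CUBIC)
s=cv2.imread('pics/scene3.png');b=cv2.resize(s[190:310,130:230],None,fx=4.5,fy=4.5,interpolation=cv2.INTER_CUBIC)
c=np.zeros((590,800,3),np.uint8);c[:585,:337]=a;c[:540,345:795]=b;cv2.imwrite('pics/c3.png',c)
E
```

```text
[ 0.39341139 -0.15962346  0.19913907] [ 0.41537405  0.19230494 -1.61381359]Traceback (most recent call last):
  File "<stdin>", line 7, in <module>
ValueError: could not broadcast input array from shape (585,338,3) into shape (585,337,3)
```

```bash
python3 - <<'E'
import cv2,numpy as np
im=cv2.imread('pics/top3.png');a=cv2.resize(im[165:295,355:430],None,fx=4.5,fy=4.5,interpolation=cv2.INTER_CUBIC)
s=cv2.imread('pics/scene3.png');b=cv2.resize(s[190:310,130:230],None,fx=4.5,fy=4.5,interpolation=cv2.INTER_CUBIC)
b=cv2.copyMakeBorder(b,0,a.shape[0]-b.shape[0],0,0,0);cv2.imwrite('pics/c3.png',np.hstack([a,b]))
E
```

```text
(no output)
```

View pics/c3.png

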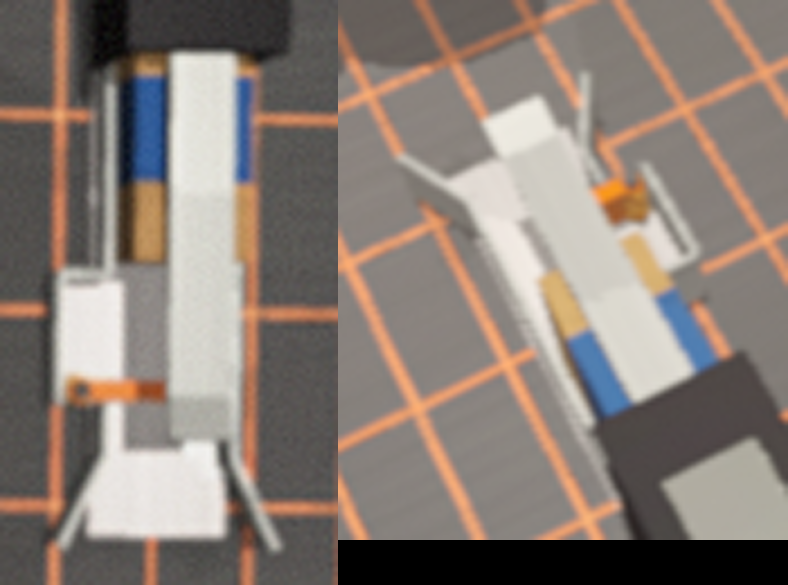

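The picture shows the flap lying shut across the lane (row ~390). The carton stands under the strip with its trailing end at row ~262 and its nose in the black box.

```bash
python3 - <<'E'
from h import *
print(cast('top',[[384.4+3,262/4.5+165-.4]],.080), 'expected x ~.580-.583')
job_done()
E
```

```text
[[ 0.57928152 -0.14335677  0.08      ]] expected x ~.580-.583
the job is handed in; nothing more can be done
```

The carton is loaded: I pressed it against the row to about 5.5 N (the row gave), eased off to about 3 N, then let go; the flap is shut behind it, the tools are untouched, and the job was handed in at about 18 s, with the final picture putting its trailing end 1–2 mm short of where I released it, within measuring error.

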